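# Set a blank gas stream selector by clicks from its end stop

## Robot

A 6-joint arm with a two-finger parallel gripper is mounted at the origin on the work surface. World frame = base frame: x ahead of the robot, y to its left, z up, the work surface at z = 0. Lengths are in mm, angles in rad, forces in N, time in s.
With the tool pointing down it reaches from about 425 to 950 mm from the base axis. Payload 14.7 kg.
Tool frame: the origin (TCP) lies at the very end of the fingers, on their centre line; the grasp point (between the pads) lies r.tcp_to_grasp behind it (r.tcp_to_grasp is the distance from the TCP to the grasp point, in mm); z points along the fingers, y is the direction in which the jaws open and shut (so a half turn about z gives the same grasp; the last joint's range is limited). The gripper opens to 85 mm and grips with 20 to 120 N. Pads are 22 mm wide; open, the fingers measure 114 mm over their backs; the gripper's body (76 mm by 85 mm) begins 54 mm behind the grasp point. The pads swing forward as they close: fully open they stand 13 mm farther back than shut.
Start: joints at [-1.162, 0.48, 1.596, -0, 1.065, -0.047], TCP at [286.132, -583.627, 231.297] pointing down, gripper open.
Joint ranges: [-2.75, 2.75], [-0.82, 2.05], [0.23, 2.67], [-1.56, 4.7], [0.09, 2.69], [-2.92, 2.92]. Speed limits (rad/s): [1.89, 1.89, 2.39, 3.01, 3.01, 3.01].

## Interface

Orientations are given as a unit quaternion [x, y, z, w].
In Python, from workcell import readout, imaging, workorder, r gives the robot as it stands.
- The arm moves only by the tool servo_tool, never from a script. Its argument "steps" is a list that holds one entry, the list of rows, each a list of 5 numbers: the opening, from 0 (shut) to 1 (fully open), then the shift along the tool's x, y, z in units of 25 mm (1.0 is 25 mm), then the turn about the tool's z in units of 10 degrees (1.0 is 10 degrees). In form: [[[grip, x, y, z, turn], ...]]. A call has 1 to 20 rows; each row is the pose to reach, as a shift and turn from the pose measured when the call began, along the tool's axes at that moment; what a row does not reach only later rows make up. A row lasts 1/8 s, in which the tool goes at most 62.5 mm and 10.7 degrees, less where a joint would pass 70% of its speed; a pose out of reach is approached as far as the arm can. A call with a gripper value outside its range is refused whole. The fingers move at their own pace and stop on an object; "squeeze" is the grip in N (left out, the last holds). Time passes only in rows, so rows that repeat a pose let the fingers close. It gives the time, the measured TCP pose, the force and the opening at its end, in the units of the state.
- readout.get_state(): the state, without advancing time (a new reading comes with each control period).
- imaging.grab_frame(name): name is "scene" or "side" or "wrist"; returns a dict with "frame" (420x560x3 uint8, blue, green, red), "fx", "fy", "cx", "cy" (pixels), "pose" (4x4, takes a point from camera to world coordinates); the wrist camera has in their place "T_tool_cam" (4x4, takes a point from camera to tool coordinates, whose origin is the TCP and whose axes are the flange's). Camera axes: x right, y down, z forward; pixel columns grow to the right and rows downward; lengths in mm; the calibration is good to about 2 mm. A picture is of the moment at which its call begins: read the wrist's pose just before it. There is no depth.
- workorder.sign_off(): hands the job in, once; it reports no verdict.
The state is a dict: "clock": time; "joints": joint angles; "dq": joint speeds; "effort": joint torques, N m; "eef_pos": TCP position; "eef_rot": TCP orientation; "ft_force": force on the tool from outside, world axes, zero at the start; "wrist_torque": the same for the moment, N m; "finger_gap": finger opening in mm.
Only numpy, scipy, OpenCV 4.12 (cv2) and the standard library are available. Lean on these libraries where they do the work, as an engineer would, in place of code of your own. Each camera call takes 0.05 s, during which the arm holds its last target.

## Task

Switch the gas station over to its fourth stream. First shut the outlet by turning the grey lever square across its tube. With the outlet shut, turn the unmarked black selector gently anticlockwise (seen from above) until you feel its end stop, which must not be forced, then clockwise by exactly three clicks and let go of it; then open the outlet again, lever in line with its tube, and leave everything else on the bench where it is.

Things in the scene. Friction and masses are not known exactly. Their poses are not given: they have to be found in the camera images.
- station: gas switching station, screwed down: base plate (190 x 370 mm, 6 thick); on its left a grey box, x -78 to 78, y -33 to 143 mm in this frame, cover 75 mm above the bench; on its right the outlet tube with a brass ball valve. Origin at bench height; at yaw 0 x points away from the robot, y to the left. Selector axis at (0, 55) mm, upright valve stem at (20, -125) mm
- valve_stem (a point): centre of the lever's hub top, 83 mm above the bench, on the stem axis about which the lever turns. The outlet tube runs below it along the station's y, axis 52 mm above the bench, 7 mm thick, with nuts up to 21 mm thick within 37 mm of the stem; 73 mm right of the stem it bends down to the plate
- selector: black bar knob on the box, both ends alike, no mark: 46 mm long (its x), 14 mm thick (its y), from 84 to 112 mm above the bench, on a round collar 22 mm across. Origin on its upright axis, at cover height. Shaft, clicks and stop are set at a different angle to the box each time, so its yaw does not tell its position; it starts one to three clicks clockwise of the stop
- selector_top (a point): centre of the knob's top. The knob clicks every 30 degrees: about 0.2 N m at most to leave a click, half way over at 15 degrees, then it pulls itself in. End stop: a sprung finger met 3 degrees anticlockwise of the first click, giving way by about 3 N m per rad; let go there, the knob springs back into the first click. The stop is damaged when bent 0.2 rad, at about 0.6 N m
- outlet_lever (a joint): turn of the grey outlet lever about the stem: 0 = in line with the tube, pointing along the station's -y (open, the start); 1.571 = square across, pointing along the station's -x (shut); clockwise from above shuts. Hard stops at both ends, friction 0.12 N m. A bar 12 mm wide, from 73 to 83 mm above the bench, reaching 68 mm from the stem
- lever_end (a point): point on top of the outlet lever, 62 mm from the stem, 83 mm above the bench
- vial_a: bystander: capped glass vial, 23 mm across, 75 mm tall, in front of the box; origin under its centre
- vial_b: bystander: an identical vial, right of the lever
- wrench: bystander: steel open-end wrench, 140 mm long along its x, 8 mm thick, lying before the station; origin under its middle
- ferrule_jar: bystander: small jar, 38 mm across, 42 mm tall, right of and before the lever; origin under its centre
- flow_meter: bystander: grey hand-held flow meter, 139 x 66 x 28 mm, lying left of the station; origin under its middle
- vial_rack: bystander: aluminium block (104 x 134 mm) full of vials, 79 mm tall, far right; origin under its middle
- solvent: bystander: amber bottle, 64 mm across, 140 mm tall, left and near the robot; origin under its centre
- syringe: bystander: thin glass syringe, about 140 mm long along its x, lying behind the ball valve; origin under its middle

How it is judged:
By the outcome, as a careful person would: the job done as asked, in the order asked, and still so for the second after the job is handed in, with the robot touching nothing.
It also fails if it takes over 72 s, if anything falls off the work surface, if the arm or the gripper's body presses on something with over 40 N, if the wrist force passes 120 N, or if a joint passes its speed limit or range.

## Working session

There is one attempt and no reset: what is moved stays moved. The work goes in short steps, Python scripts to look and compute and a tool call to move; the robot and the scene stay as the last step left them, time stands still between calls to the robot, and variables do not carry over. Pictures are saved under pics/ and viewed, and the job is handed in when it is done.

Besides the shell and the picture viewer there is one more tool, called after ">>>" as name(argument=value, ...) on one line, values as JSON. servo_tool: Moves the arm, as the interface text tells. Its arguments: {"type":"object","properties":{"steps":{"type":"array","items":{"type":"array","items":{"type":"array","items":{"type":"number"}}}},"squeeze":{"type":"number"}},"required":["steps"]}

```bash
ls; mkdir -p pics; cat > h.py <<'E'
from workcell import readout, imaging, workorder, r
import numpy as np, cv2
from scipy.spatial.transform import Rotation as R
def cam(n):
    s=readout.get_state(); f=imaging.grab_frame(n)
    if n=="wrist":
        T=np.eye(4);T[:3,:3]=R.from_quat(s["eef_rot"]).as_matrix();T[:3,3]=s["eef_pos"]
        f["pose"]=T@np.array(f["T_tool_cam"])
    f["pose"]=np.array(f["pose"]);return f
def ray(f,u,v):
    d=np.array([(u-f["cx"])/f["fx"],(v-f["cy"])/f["fy"],1.]);return f["pose"][:3,3],f["pose"][:3,:3]@d
def onz(f,u,v,z):
    o,d=ray(f,u,v);return o+d*(z-o[2])/d[2]
def proj(f,p):
    q=np.linalg.inv(f["pose"])@np.append(p,1);return f["fx"]*q[0]/q[2]+f["cx"],f["fy"]*q[1]/q[2]+f["cy"]
E
python3 - <<'E'
from h import *
import pickle
s=readout.get_state();print(s, r.tcp_to_grasp)
for n in["scene","side","wrist"]:
    f=cam(n);cv2.imwrite(f"pics/{n}0.png",f["frame"]);pickle.dump(f,open(f"pics/{n}0.pkl","wb"));print(n,f["pose"].round(2).tolist(),f["fx"])
E
```

```text
pics
{'clock': 0.0, 'joints': array([-1.16159777e+00,  4.80865567e-01,  1.59686351e+00,  1.02352952e-06,
        1.06509419e+00, -4.65963434e-02]), 'dq': array([-0.00179577, -0.00118919,  0.00011248,  0.00068257,  0.00109941,
        0.00027483]), 'effort': array([-3.28188769e-03, -9.50661063e+01, -4.30182195e+01, -1.98092598e-04,
        1.24479871e-02,  4.79495372e-05]), 'eef_pos': array([ 285.97319974, -583.25703346,  230.65436504]), 'eef_rot': array([ 9.74143448e-01,  2.25929557e-01, -1.10504904e-04, -6.05299614e-04]), 'ft_force': array([ 0.59772788,  0.20935762, -0.50702923]), 'wrist_torque': array([ 0.05943742,  0.00569318, -0.00800666]), 'finger_gap': 85.41470745441762} 18.700000000000003
scene [[0.68, 0.58, -0.45, 1073.83], [0.73, -0.54, 0.42, -562.34], [-0.0, -0.62, -0.79, 1039.35], [0.0, 0.0, 0.0, 1.0]] 418.70770392962595
side [[-0.93, -0.17, 0.32, 171.7], [-0.36, 0.49, -0.8, 775.17], [-0.02, -0.86, -0.51, 662.12], [0.0, 0.0, 0.0, 1.0]] 384.76014143822306
wrist [[0.44, -0.86, -0.25, 349.02], [-0.9, -0.42, -0.12, -552.23], [-0.0, 0.28, -0.96, 373.14], [0.0, 0.0, 0.0, 1.0]] 335.23757486193375
```

View pics/scene0.png

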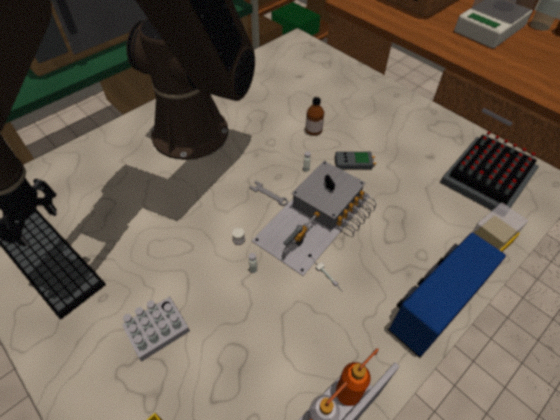

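View pics/side0.png

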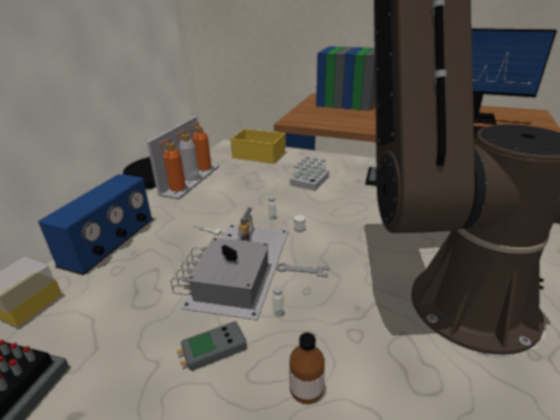

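View pics/wrist0.png

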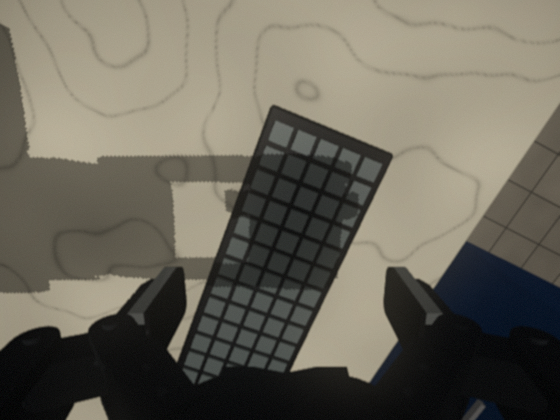

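The scene view shows the station around (310,215), with the knob at (329,183) and the lever at about (297,233). Next I zoom in and take a rough position.

```bash
python3 - <<'E'
from h import *
import pickle
f=pickle.load(open("pics/scene0.pkl","rb"));g=pickle.load(open("pics/side0.pkl","rb"))
cv2.imwrite("pics/s1.png",cv2.resize(f["frame"][140:290,220:390],None,fx=4.5,fy=4,interpolation=cv2.INTER_CUBIC)[:600])
cv2.imwrite("pics/s2.png",cv2.resize(g["frame"][190:330,160:340],None,fx=4.2,fy=4.2,interpolation=cv2.INTER_CUBIC))
print(onz(f,329,182,112),onz(g,229,252,112))
for uv in[(252,237),(302,272)]:print(onz(f,*uv,6))
for uv in[(282,229),(187,306),(257,312)]:print(onz(g,*uv,6))
E
```

```text
[574.7128357  113.20728292 112.        ] [561.89220093 135.33533049 112.        ]
[ 510.19880461 -138.55805477    6.        ]
[ 695.04882891 -113.36709768    6.        ]
[ 536.84699526 -148.11718521    6.        ]
[632.23736975 235.70740219   6.        ]
[467.59084538 196.83404217   6.        ]
```

View pics/s1.png

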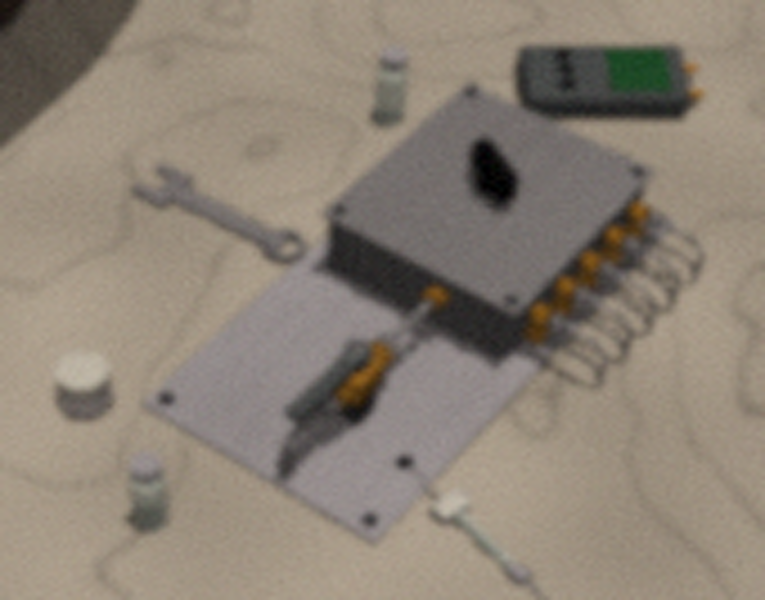

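View pics/s2.png

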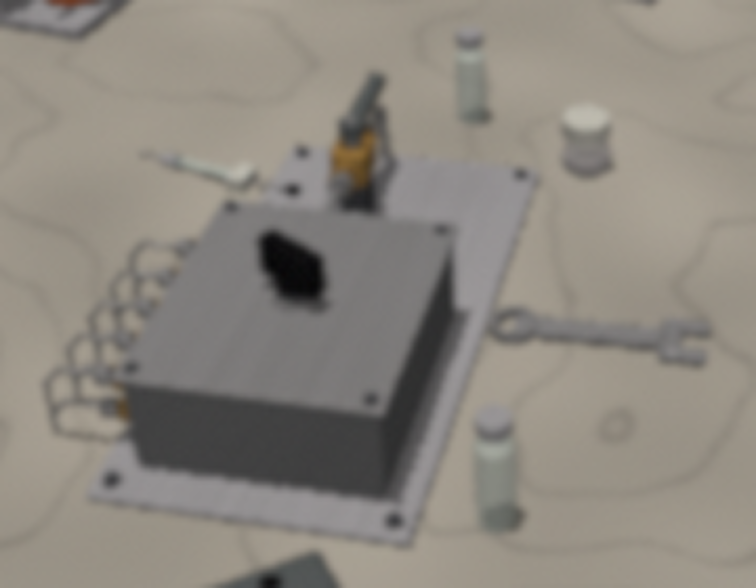

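>>> servo_tool(steps=[[[1,2,-1.6,-0.6,0.2],[1,4,-3.2,-1.2,0.4],[1,6,-4.8,-1.8,0.6],[1,8,-6.4,-2.4,0.8],[1,10,-8,-3.2,1],[1,12,-9.6,-3.2,1.2],[1,14,-11.2,-3.2,1.4],[1,16,-12.8,-3.2,1.6],[1,18,-14.5,-3.2,1.9],[1,20,-16,-3.2,1.9],[1,20,-16,-3.2,1.9],[1,20,-16,-3.2,1.9]]])

```text
clock: 1.65
eef_pos: [559.3, -2.5, 310.8]
eef_rot: [0.998, 0.063, -0.0, -0.001]
ft_force: [-0.2, -0.6, 0.2]
finger_gap: 85.4
```

```bash
python3 - <<'E'
from h import *
import pickle
f=cam("wrist");s=readout.get_state();print(s["eef_pos"],s["joints"],s["ft_force"],s["wrist_torque"])
cv2.imwrite("pics/w1.png",f["frame"]);pickle.dump(f,open("pics/w1.pkl","wb"))
E
```

```text
[558.79290658  -3.63657391 310.85195309] [-6.11747342e-02  2.78688174e-01  1.70653959e+00  6.84240531e-04
  1.15750828e+00  1.38348040e+00] [-0.05074994 -0.21973221  0.34130073] [ 0.0159709  -0.03806706 -0.02663685]
```

View pics/w1.png

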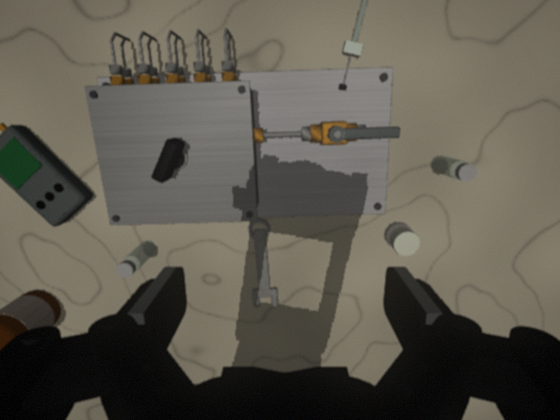

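The wrist view shows cover corners at about (87,87), (252,82), (109,223) and (256,219). The lever runs from (337,133) to (399,132), and the knob is at about (171,158). I zoom in for precision.

```bash
python3 - <<'E'
from h import *
import pickle
f=pickle.load(open("pics/w1.pkl","rb"));im=f["frame"]
a=cv2.resize(im[120:200,130:210],None,fx=5,fy=5,interpolation=cv2.INTER_CUBIC)
b=cv2.resize(im[100:180,300:410],None,fx=3.6,fy=5,interpolation=cv2.INTER_CUBIC)
cv2.imwrite("pics/w1z.png",np.clip(np.hstack([a,b]).astype(float)*1.5,0,255).astype(np.uint8))
Q=[(87,87,75),(252,82,75),(109,223,75),(256,219,75),(393,68,6),(386,213,6)]
for u,v,z in Q:print(u,v,onz(f,u,v,z).round(1))
# box fit
L=np.array([(78,143),(78,-33),(-78,143),(-78,-33),(95,-185),(-95,-185)]);W=np.array([onz(f,*q)[:2] for q in Q])
lc=L-L.mean(0);wc=W-W.mean(0)
th=np.arctan2((lc[:,0]*wc[:,1]-lc[:,1]*wc[:,0]).sum(),(lc*wc).sum());c,s=np.cos(th),np.sin(th);M=np.array([[c,-s],[s,c]])
t=W.mean(0)-M@L.mean(0);print("yaw",np.degrees(th),"t",t,"res",(W-(L@M.T+t)).round(1).tolist())
for n,p in dict(sel=(0,55),stem=(20,-125),lend=(20,-187),shut=(-42,-125)).items():print(n,(M@p+t).round(1))
for uv in[(337,133),(399,132)]:print(onz(f,*uv,83))
E
```

```text
87 87 [630.9 218.4  75. ]
252 82 [658.   45.3  75. ]
109 223 [480.8 197.9  75. ]
256 219 [507.8  25.5  75. ]
393 68 [ 701.3 -118.8    6. ]
386 213 [ 517.2 -149.3    6. ]
yaw 8.74061044100773 t [578.85259577  61.21259461] res [[-3.3, 4.0], [-3.0, 4.8], [0.7, 7.2], [1.0, 8.8], [0.5, -11.6], [4.1, -13.2]]
sel [570.5 115.6]
stem [617.6 -59.3]
lend [ 627.  -120.6]
shut [556.3 -68.7]
[617.76255964 -51.39394442  83.        ]
[ 627.21115504 -117.31404135   83.        ]
```

View pics/w1z.png

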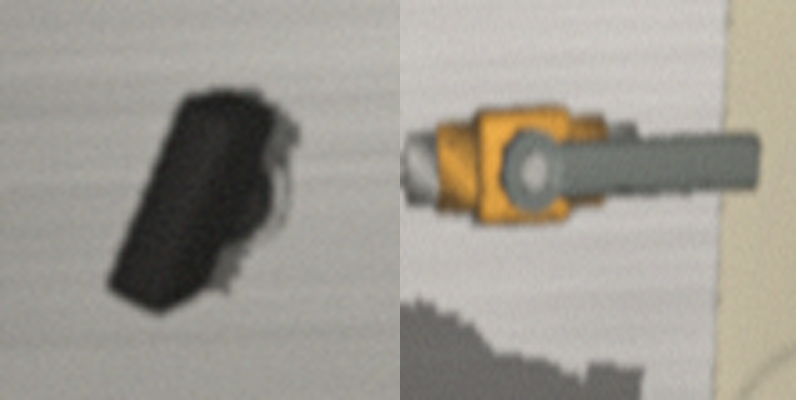

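```bash
cat >> h.py <<'E'
def fit(L,W):
    L=np.array(L,float);W=np.array(W,float);lc=L-L.mean(0);wc=W-W.mean(0)
    th=np.arctan2((lc[:,0]*wc[:,1]-lc[:,1]*wc[:,0]).sum(),(lc*wc).sum());c,s=np.cos(th),np.sin(th);M=np.array([[c,-s],[s,c]])
    t=W.mean(0)-M@L.mean(0);return th,M,t,(W-(L@M.T+t)).round(1)
E
python3 - <<'E'
from h import *
import pickle
f=pickle.load(open("pics/w1.pkl","rb"));im=f["frame"];print("cam",f["pose"][:3,3])
Q=[(87,87,75),(252,82,75),(109,223,75),(256,219,75)]
th,M,t,res=fit([(78,143),(78,-33),(-78,143),(-78,-33)],[onz(f,*q)[:2] for q in Q])
print(np.degrees(th),t,res.tolist())
for n,p in dict(sel=(0,55),stem=(20,-125),lend=(20,-187),shut=(-42,-125)).items():print(n,(M@p+t).round(1))
for uv in[(338,134),(399.4,132.3)]:print("lever",onz(f,*uv,83))
m=((im.max(2)<55)[120:200,130:210]).astype(np.uint8)
c=max(cv2.findContours(m,0,1)[0],key=cv2.contourArea);rr=cv2.minAreaRect(c);print(rr,cv2.contourArea(c))
a=onz(f,130+110/5,120+285/5,112);b=onz(f,130+185/5,120+100/5,112);d=b-a
print("knob left edge",a,b,np.degrees(np.arctan2(d[1],d[0])),np.linalg.norm(d))
# edge midpoint plus 7mm to right
n=np.array([d[1],-d[0],0])/np.linalg.norm(d);print("top centre est",(a+b)/2+7*n)
# bystanders (base approx)
for n,u,v,z in[("vialA cap",127,268,75),("vialB cap",466,172,75),("jar top",405,240,42)]:print(n,onz(f,u,v,z).round(0))
print(proj(f,[*(M@(0,55)+t),112]),proj(f,[*(M@(20,-125)+t),83]))
E
```

```text
cam [629.0008135    6.51728416 453.14523722]
8.33603480794876 [577.32727528  67.35381311] [[-2.8, -1.8], [-1.3, -0.7], [1.3, 0.4], [2.8, 2.1]]
sel [569.4 121.8]
stem [615.2 -53.4]
lend [ 624.2 -114.8]
shut [553.9 -62.4]
lever [616.8632902  -52.63956038  83.        ]
lever [ 626.95763974 -117.80965098   83.        ]
((40.73982238769531, 40.30265808105469), (23.980083465576172, 47.20289993286133), 22.2490234375) 859.0
knob left edge [551.09835728 134.4230252  112.        ] [590.51055101 120.21858036 112.        ] -19.819536048133433 41.89376168570665
top centre est [568.43104317 120.73544627 112.        ]
vialA cap [425. 177.  75.]
vialB cap [ 593. -205.   75.]
jar top [ 493. -169.   42.]
(np.float64(164.8445002778004), np.float64(160.90135934817027)) (np.float64(338.46319011405507), np.float64(135.62732526063644))
```

>>> servo_tool(steps=[[[0.6,0.4,0.8,0.8,-1],[0.6,0.8,1.6,1.6,-2],[0.6,1.2,2.4,2.8,-3],[0.6,1.6,3.2,4,-4],[0.6,2.07,4.11,5.2,-5],[0.6,2.07,4.11,6.4,-6],[0.6,2.07,4.11,6.84,-7],[0.6,2.07,4.11,6.84,-8],[0.6,2.07,4.11,6.84,-9.14],[0.6,2.07,4.11,6.84,-9.14],[0.6,2.07,4.11,6.84,-9.14]]])

```text
clock: 3.08
eef_pos: [622.5, -99.7, 139.8]
eef_rot: [0.654, 0.757, -0.0, -0.001]
ft_force: [-0.3, -0.4, -0.1]
finger_gap: 51.9
```

```bash
python3 - <<'E'
from h import *
import pickle
f=cam("wrist");s=readout.get_state();print(s["eef_pos"],s["joints"],s["ft_force"],s["wrist_torque"],s["finger_gap"]);x=R.from_quat(s["eef_rot"]).as_matrix()[:,0];print(np.degrees(np.arctan2(x[1],x[0])))
cv2.imwrite("pics/w2.png",f["frame"]);pickle.dump(f,open("pics/w2.pkl","wb"))
for p in[(616.5,-53,83),(626.5,-118,83)]:print(proj(f,p))
E
```

```text
[622.6305414  -99.47525305 139.81657572] [-2.06754919e-01  5.52782397e-01  1.72614823e+00  5.66377658e-04
  8.63842898e-01 -3.53087526e-01] [0.27734947 0.47939494 0.29624755] [ 0.02264416 -0.00171792  0.01485239] 51.095113393560396
98.36312627579225
(np.float64(286.12190417522606), np.float64(156.83664630375665))
(np.float64(286.76229942010116), np.float64(259.4757770391125))
```

View pics/w2.png

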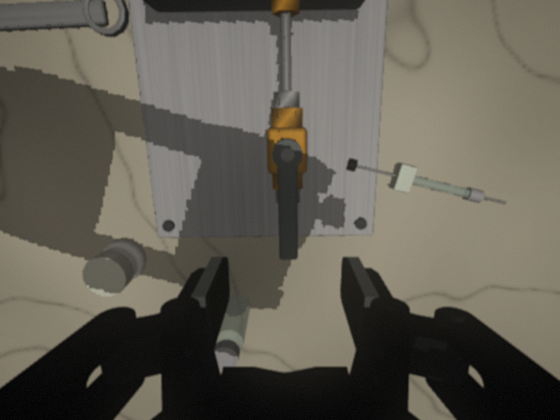

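>>> servo_tool(steps=[[[0.6,0,0,1,0],[0.6,0,0,2,0],[0.6,0,0,3.03,0],[0.6,0,0,3.03,0],[0.3,0,0,3.03,0],[0,0,0,3.03,0],[0,0,0,3.03,0],[0,0,0,3.03,0],[0,0,0,3.03,0]]], squeeze=30)

```text
clock: 4.25
eef_pos: [623.5, -99.6, 65.1]
eef_rot: [0.654, 0.757, 0.0, 0.0]
ft_force: [2.4, -1.1, 8.0]
finger_gap: 11.3
```

```bash
python3 - <<'E'
from h import *
s=readout.get_state();print(s["eef_pos"],s["ft_force"],s["wrist_torque"],s["finger_gap"]);x=R.from_quat(s["eef_rot"]).as_matrix()[:,0];print(np.degrees(np.arctan2(x[1],x[0])))
S=np.array([616.2,-53.0]);p=s["eef_pos"][:2];X=x[:2]/np.linalg.norm(x[:2]);Y=np.array([X[1],-X[0]])
d=p-S
for k in range(1,19):
    a=-np.radians(5*k);Rm=np.array([[np.cos(a),-np.sin(a)],[np.sin(a),np.cos(a)]])
    e=Rm@d-d;print(5*k,round(e@X/25,2),round(e@Y/25,2))
E
```

```text
[623.50208415 -99.63914431  65.08704088] [ 2.35593036 -1.07833111  7.97894718] [-0.07275349 -0.21612267 -0.13459022] 11.303851301061268
98.3503368436268
5 0.01 -0.16
10 0.03 -0.33
15 0.06 -0.49
20 0.11 -0.65
25 0.17 -0.8
30 0.24 -0.95
35 0.33 -1.09
40 0.43 -1.22
45 0.54 -1.34
50 0.66 -1.45
55 0.79 -1.55
60 0.93 -1.64
65 1.07 -1.72
70 1.23 -1.79
75 1.38 -1.84
80 1.54 -1.87
85 1.71 -1.9
90 1.87 -1.91
```

>>> servo_tool(steps=[[[0,0.01,-0.16,-0.04,0.5],[0,0.03,-0.33,-0.04,1],[0,0.06,-0.49,-0.04,1.5],[0,0.11,-0.65,-0.04,2],[0,0.17,-0.8,-0.04,2.5],[0,0.24,-0.95,-0.04,3],[0,0.33,-1.09,-0.04,3.5],[0,0.43,-1.22,-0.04,4],[0,0.54,-1.34,-0.04,4.5],[0,0.66,-1.45,-0.04,5],[0,0.79,-1.55,-0.04,5.5],[0,0.93,-1.64,-0.04,6],[0,1.07,-1.72,-0.04,6.5],[0,1.23,-1.79,-0.04,7],[0,1.38,-1.84,-0.04,7.5],[0,1.54,-1.87,-0.04,8],[0,1.71,-1.9,-0.04,8.5],[0,1.71,-1.9,-0.04,8.5]]])

```text
clock: 6.5
eef_pos: [569.9, -63.2, 65.7]
eef_rot: [0.993, 0.116, 0.0, -0.0]
ft_force: [2.1, 8.1, -9.7]
finger_gap: 10.9
```

```bash
python3 - <<'E'
from h import *
s=readout.get_state();print(s["eef_pos"],s["ft_force"],s["wrist_torque"],s["finger_gap"]);x=R.from_quat(s["eef_rot"]).as_matrix()[:,0];print(np.degrees(np.arctan2(x[1],x[0])))
d=s["eef_pos"][:2]-[616.2,-53];print(np.degrees(np.arctan2(d[1],d[0]))+180,np.hypot(*d))
E
```

```text
[569.87571131 -63.24870471  65.74071784] [ 2.09327985  8.14178961 -9.71770563] [ 1.28158984 -0.31540477  0.19678048] 10.926349562641581
13.28724830594766
12.475072305556495 47.44444825845402
```

>>> servo_tool(steps=[[[0,0,-0.08,0.02,0.25],[0,0.01,-0.15,0.02,0.45],[0,0.01,-0.15,0.02,0.45]]])

```text
clock: 6.88
eef_pos: [569.1, -59.3, 65.4]
eef_rot: [0.997, 0.077, 0.0, -0.001]
ft_force: [-1.1, 2.5, -0.5]
finger_gap: 10.8
```

```bash
cat > st.py <<'E'
from h import *
s=readout.get_state();print(s["clock"],s["eef_pos"].round(1),s["ft_force"].round(1),s["wrist_torque"].round(3),round(s["finger_gap"],1));x=R.from_quat(s["eef_rot"]).as_matrix()[:,0];print("psi",np.degrees(np.arctan2(x[1],x[0])),"j6",s["joints"][5])
d=s["eef_pos"][:2]-[616.2,-53];print("lever",np.degrees(np.arctan2(d[1],d[0])),np.hypot(*d))
E
python3 st.py
```

```text
6.875 [569.1 -59.3  65.4] [-1.1  2.5 -0.5] [0.37  0.047 0.099] 10.8
psi 8.813978572180089 j6 1.2579817292329394
lever -172.33916034116513 47.542777060431625
```

>>> servo_tool(steps=[[[0,0,-0.05,0,0.1],[0,0,-0.05,0,0.1]]])

```text
clock: 7.12
eef_pos: [569.1, -59.0, 65.5]
eef_rot: [0.998, 0.069, 0.0, 0.0]
ft_force: [-0.1, -10.5, -2.1]
finger_gap: 11.3
```

```bash
python3 st.py
```

```text
7.125 [569.1 -59.   65.5] [ -0.1 -10.5  -2.1] [-1.702  0.063  0.471] 11.3
psi 7.862432116907377 j6 1.2772385453998663
lever -172.70326330949982 47.48041477109908
```

>>> servo_tool(steps=[[[0,0,0,0,0],[0.4,0,0.02,0,0],[0.4,0,0.02,0,0],[0.4,0,0.02,0,0],[0.4,0,0.02,-1.5,0],[0.4,0,0.02,-3.2,0],[0.4,-1,0.02,-5.2,0],[0.4,-2,-1,-6,0],[0.4,-2,-1,-6,0]]])

```text
clock: 8.25
eef_pos: [515.2, -40.3, 217.3]
eef_rot: [0.998, 0.069, 0.001, 0.0]
ft_force: [0.1, -0.4, 0.4]
finger_gap: 34.3
```

```bash
python3 st.py; python3 - <<'E'
from h import *
import pickle
f=cam("wrist");cv2.imwrite("pics/w3.png",f["frame"]);pickle.dump(f,open("pics/w3.pkl","wb"))
E
```

```text
8.25 [515.2 -40.3 217.3] [ 0.1 -0.4  0.4] [-0.013 -0.027  0.022] 34.3
psi 7.902228099948956 j6 1.2959105312746455
lever 172.8136947930379 101.81389014500054
```

View pics/w3.png

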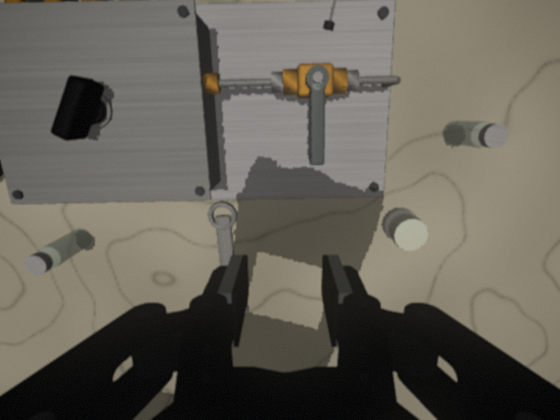

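>>> servo_tool(steps=[[[0.5,0.3,-0.6,0,-1],[0.5,0.6,-1.2,0,-2],[0.5,0.9,-1.8,0,-3],[0.5,1.2,-2.4,0,-4],[0.5,1.5,-3,0,-5],[0.5,1.8,-3.6,0,-6],[0.5,2.1,-4.2,0,-7],[0.5,2.4,-4.8,0,-8],[0.5,2.7,-5.4,0,-9],[0.5,3.02,-6.1,0.3,-10],[0.5,3.02,-6.1,0.6,-11],[0.5,3.02,-6.1,0.9,-12],[0.5,3.02,-6.1,1.2,-13],[0.5,3.02,-6.1,1.5,-14],[0.5,3.02,-6.1,1.69,-15.2],[0.5,3.02,-6.1,1.69,-15.2],[0.5,3.02,-6.1,1.69,-15.2]]])

```text
clock: 10.42
eef_pos: [570.2, 120.6, 173.9]
eef_rot: [0.176, 0.984, 0.0, 0.001]
ft_force: [1.3, -0.0, 0.5]
finger_gap: 42.5
```

```bash
python3 st.py; python3 - <<'E'
from h import *
import pickle
f=cam("wrist");cv2.imwrite("pics/w4.png",f["frame"]);pickle.dump(f,open("pics/w4.pkl","wb"))
a=np.clip(f["frame"][100:400,140:440].astype(float)*1.8,0,255).astype(np.uint8)
cv2.imwrite("pics/w4z.png",cv2.resize(a,None,fx=2,fy=2))
print(proj(f,(569,121,112)))
E
```

```text
10.425 [570.2 120.6 173.9] [ 1.3 -0.   0.5] [ 0.024  0.035 -0.023] 42.5
psi 159.68128562462618 j6 -1.0588507895879582
lever 104.83556925210762 179.56089704485493
(np.float64(284.27603032023603), np.float64(227.1575089801558))
```

View pics/w4z.png

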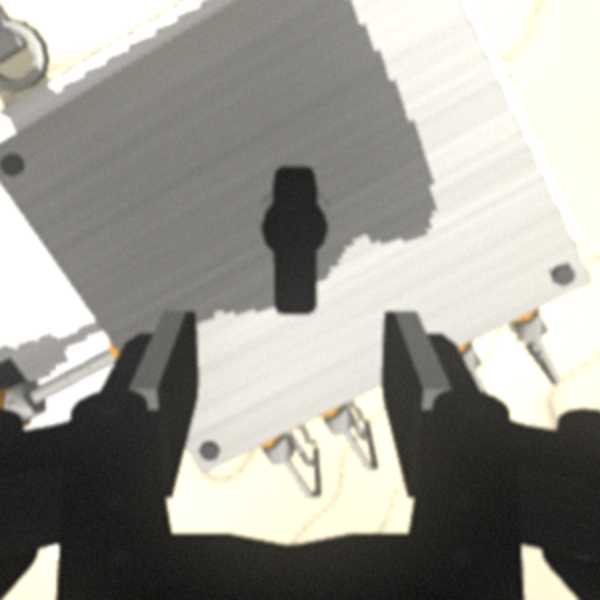

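```bash
python3 - <<'E'
from h import *
import pickle
f=pickle.load(open("pics/w4.pkl","rb"))
print("cam",f["pose"][:3,3])
p=onz(f,287.7,256,112);q=onz(f,287.6,183.5,112);q2=onz(f,287.6,183.5,84);print(p,q,q2,np.linalg.norm(p-q))
d=p-q;print(np.degrees(np.arctan2(d[1],d[0])))
u=d/np.linalg.norm(d);print("centre",p-23*u)
print("edges", onz(f,277.5,250,112), onz(f,298,250,112))
a=onz(f,277.5,190,112);b=onz(f,277.5,254,112);e=b-a;print(np.degrees(np.arctan2(e[1],e[0])))
E
```

```text
cam [503.82314934 145.29332872 316.15104019]
[588.6044367  116.13723207 112.        ] [542.97767659 132.84538148 112.        ] [548.34785135 131.13810376  84.        ] 48.589746804134
-20.112320753740693
centre [567.0069691 124.0460495 112.       ]
edges [582.27943884 111.33501244 112.        ] [586.95338664 123.94179442 112.        ]
-20.67223340128627
```

>>> servo_tool(steps=[[[0.5,0.09,0.05,1,0],[0.5,0.09,0.05,2,0],[0.5,0.09,0.05,3,0],[0.5,0.09,0.05,3.44,0],[0.5,0.09,0.05,3.44,0],[0.3,0.09,0.05,3.44,0],[0.1,0.09,0.05,3.44,0],[0,0.09,0.05,3.44,0],[0,0.09,0.05,3.44,0],[0,0.09,0.05,3.44,0]]], squeeze=60)

```text
clock: 11.72
eef_pos: [569.4, 122.7, 89.1]
eef_rot: [0.176, 0.984, 0.0, 0.002]
ft_force: [-1.3, 0.0, 5.6]
finger_gap: 13.0
```

```bash
python3 st.py
```

```text
11.725 [569.4 122.7  89.1] [-1.3  0.   5.6] [0.032 0.108 0.017] 13.0
psi 159.68783806559497 j6 -1.054933290750657
lever 104.92442167933133 181.78595007689387
```

>>> servo_tool(steps=[[[0,0,0,0,-0.35],[0,0,0,0,-0.7],[0,0,0,0,-0.7]]])

```text
clock: 12.1
eef_pos: [569.3, 122.7, 89.2]
eef_rot: [0.116, 0.993, 0.0, 0.002]
ft_force: [1.0, 0.8, -8.5]
finger_gap: 12.8
```

```bash
python3 st.py
```

```text
12.1 [569.3 122.7  89.2] [ 1.   0.8 -8.5] [ 0.182 -0.206 -0.073] 12.8
psi 166.65568904134793 j6 -1.1766525623368032
lever 104.93672314119456 181.84048967088185
```

>>> servo_tool(steps=[[[0,0,0,0,-0.3],[0,0,0,0,-0.3]]])

```text
clock: 12.35
eef_pos: [569.4, 122.8, 89.3]
eef_rot: [0.091, 0.996, 0.0, 0.002]
ft_force: [1.7, 0.3, -9.9]
finger_gap: 12.5
```

```bash
python3 st.py
```

```text
12.35 [569.4 122.8  89.3] [ 1.7  0.3 -9.9] [ 0.254 -0.324 -0.035] 12.5
psi 169.56478084637968 j6 -1.227439457004281
lever 104.92011663892472 181.88289091987468
```

>>> servo_tool(steps=[[[0,0,0,0,-0.5],[0,0,0,0,-1],[0,0,0,0,-1]]])

```text
clock: 12.72
eef_pos: [569.4, 122.8, 89.3]
eef_rot: [0.005, 1.0, 0.0, 0.002]
ft_force: [2.0, 2.7, -10.6]
finger_gap: 12.7
```

```bash
python3 st.py
```

```text
12.725 [569.4 122.8  89.3] [  2.    2.7 -10.6] [ 0.386 -0.346  0.04 ] 12.7
psi 179.44728386537844 j6 -1.399867265025001
lever 104.91276264587427 181.97003362137013
```

>>> servo_tool(steps=[[[0,0,0,0.02,-0.5],[0,0,0,0.02,-1.02],[0,0,0,0.02,-1.02]]])

```text
clock: 13.1
eef_pos: [569.4, 122.9, 89.2]
eef_rot: [-0.083, 0.997, -0.0, 0.002]
ft_force: [-1.1, 3.1, 1.2]
finger_gap: 12.9
```

```bash
python3 st.py
```

```text
13.1 [569.4 122.9  89.2] [-1.1  3.1  1.2] [0.44  0.293 0.029] 12.9
psi -170.53466598684673 j6 -1.5746928683604007
lever 104.88185382931738 182.04362219169886
```

>>> servo_tool(steps=[[[0,0,0,0,-0.3],[0,0,0,0,-0.6],[0,0,0,0,-0.6]]])

```text
clock: 13.48
eef_pos: [569.4, 123.0, 89.3]
eef_rot: [-0.133, 0.991, -0.0, 0.002]
ft_force: [-1.0, 1.9, -4.6]
finger_gap: 12.5
```

```bash
python3 st.py
```

```text
13.475 [569.4 123.   89.3] [-1.   1.9 -4.6] [ 0.517  0.04  -0.068] 12.5
psi -164.7495346207403 j6 -1.6756822837049774
lever 104.88872190205846 182.16375504369518
```

>>> servo_tool(steps=[[[0,0,0,0,-0.3],[0,0,0,0,-0.3]]])

```text
clock: 13.72
eef_pos: [569.4, 123.0, 89.2]
eef_rot: [-0.157, 0.988, -0.0, 0.002]
ft_force: [0.6, 2.7, -5.9]
finger_gap: 12.7
```

```bash
python3 st.py
```

```text
13.725 [569.4 123.   89.2] [ 0.6  2.7 -5.9] [ 0.523  0.002 -0.008] 12.7
psi -161.93269014487961 j6 -1.7248694618519922
lever 104.89842503699231 182.16224293003395
```

```bash
python3 - <<'E'
from h import *
f=cam("wrist")
a=np.clip(f["frame"][150:420,140:440].astype(float)*1.8,0,255).astype(np.uint8)
cv2.imwrite("pics/w5z.png",cv2.resize(a,None,fx=2,fy=2))
for i in range(5):
    cam("side");print(readout.get_state()["wrist_torque"][2])
E
```

```text
-0.07399543239343576
-0.07644873539926446
-0.07095327971154242
-0.053487298993422236
-0.09291712376386416
```

View pics/w5z.png

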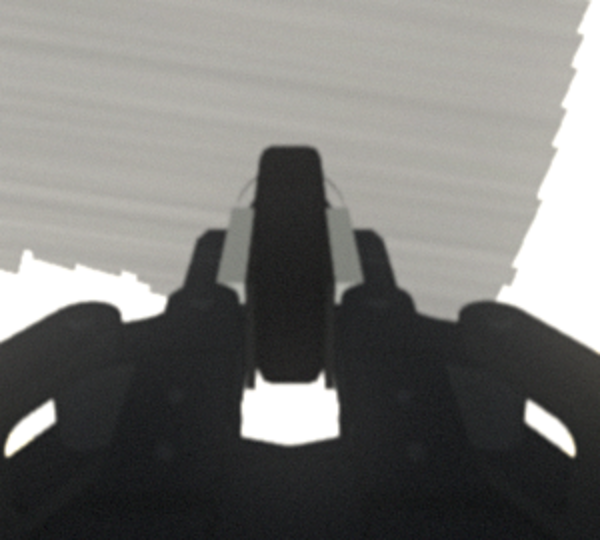

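The knob turns with the fingers, and there is no stop torque 8.6° past the second click. I continue.

>>> servo_tool(steps=[[[0,0,0,0,-0.3],[0,0,0,0,-0.6],[0,0,0,0,-0.6]]])

```text
clock: 14.4
eef_pos: [569.3, 123.1, 89.2]
eef_rot: [-0.209, 0.978, -0.0, 0.002]
ft_force: [-1.0, 3.5, -5.9]
finger_gap: 12.7
```

```bash
cat > tq.py <<'E'
from h import *
a=[]
for i in range(3):
    cam("side");a.append(readout.get_state()["wrist_torque"][2])
print("Tz",np.mean(a).round(3),np.round(a,3))
E
python3 st.py; python3 tq.py
```

```text
14.4 [569.3 123.1  89.2] [-1.   3.5 -5.9] [ 0.67  -0.002  0.005] 12.7
psi -155.85510997941668 j6 -1.830914132645032
lever 104.90374583565 182.24535151044608
Tz 0.01 [0.004 0.02  0.005]
```

>>> servo_tool(steps=[[[0,0,0,0,-0.5],[0,0,0,0,-1],[0,0,0,0,-1.55],[0,0,0,0,-1.55]]])

```text
clock: 15.05
eef_pos: [569.2, 123.3, 89.2]
eef_rot: [-0.339, 0.941, -0.0, 0.002]
ft_force: [-0.9, 5.0, -4.5]
finger_gap: 12.9
```

```bash
python3 st.py; python3 tq.py
```

```text
15.05 [569.2 123.3  89.2] [-0.9  5.  -4.5] [0.947 0.195 0.028] 12.9
psi -140.41364516944648 j6 -2.1004206925938504
lever 104.91667671537834 182.41091684323047
Tz 0.053 [0.044 0.051 0.064]
```

>>> servo_tool(steps=[[[0,0,0,0,-0.3],[0,0,0,0,-0.6],[0,0,0,0,-0.6]]])

```text
clock: 15.58
eef_pos: [569.2, 123.3, 89.3]
eef_rot: [-0.385, 0.923, -0.0, 0.002]
ft_force: [-0.9, 4.1, -5.0]
finger_gap: 12.9
```

```bash
python3 st.py; python3 tq.py
```

```text
15.575 [569.2 123.3  89.3] [-0.9  4.1 -5. ] [ 0.974  0.201 -0.16 ] 12.9
psi -134.66320621029934 j6 -2.2008751967949287
lever 104.91181807670907 182.4548895298924
Tz -0.2 [-0.182 -0.225 -0.192]
```

>>> servo_tool(steps=[[[0,0,0,0,-0.2],[0,0,0,0,-0.2]]])

```text
clock: 15.98
eef_pos: [569.2, 123.3, 89.2]
eef_rot: [-0.402, 0.916, -0.0, 0.002]
ft_force: [-0.7, 4.4, -4.5]
finger_gap: 12.7
```

```bash
python3 st.py; python3 tq.py
```

```text
15.975 [569.2 123.3  89.2] [-0.7  4.4 -4.5] [ 0.971  0.219 -0.23 ] 12.7
psi -132.63155965775553 j6 -2.2363794990648116
lever 104.92291447831764 182.44969261493563
Tz -0.232 [-0.224 -0.214 -0.259]
```

>>> servo_tool(steps=[[[0,0,0,0,-0.15],[0,0,0,0,-0.15]]])

```text
clock: 16.38
eef_pos: [569.2, 123.3, 89.2]
eef_rot: [-0.414, 0.91, -0.001, 0.002]
ft_force: [-0.7, 4.8, -5.2]
finger_gap: 12.8
```

```bash
python3 st.py; python3 tq.py;  python3 - <<'E'
from h import *
f=cam("wrist")
a=np.clip(f["frame"][150:420,140:440].astype(float)*1.8,0,255).astype(np.uint8)
cv2.imwrite("pics/w6z.png",cv2.resize(a,None,fx=2,fy=2))
E
```

```text
16.375 [569.2 123.3  89.2] [-0.7  4.8 -5.2] [ 1.001  0.231 -0.232] 12.8
psi -131.14013277063253 j6 -2.262421432180265
lever 104.92654286596569 182.4612997608941
Tz -0.292 [-0.288 -0.322 -0.268]
```

View pics/w6z.png

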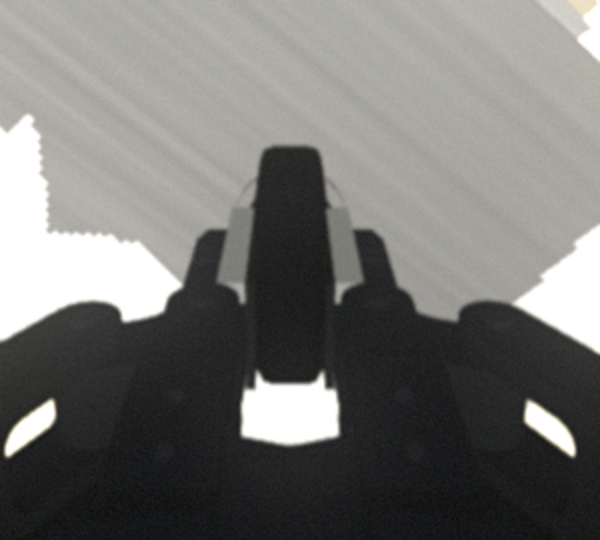

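The stop is felt: the torque rises steadily to -0.29 N m about 9° past the click at ψ≈219.7°. The target is now ψ≈129.7°, three clicks clockwise of that click.

>>> servo_tool(steps=[[[0,0,0,0,0.5],[0,0,0,0,1.0],[0,0,0,0,1.6],[0,0,0,0,2.2],[0,0,0,0,2.8],[0,0,0,0,3.4],[0,0,0,0,4.0],[0,0,0,0,4.6],[0,0,0,0,5.2],[0,0,0,0,5.8],[0,0,0,0,6.4],[0,0,0,0,7.0],[0,0,0,0,7.6],[0,0,0,0,8.2],[0,0,0,0,8.8],[0,0,0,0,9.4],[0,0,0,0,9.92],[0,0,0,0,9.92],[0,0,0,0,9.92]]])

```text
clock: 18.95
eef_pos: [569.2, 122.5, 89.2]
eef_rot: [0.424, 0.905, 0.001, 0.002]
ft_force: [-1.3, -5.6, -3.8]
finger_gap: 12.8
```

```bash
python3 st.py; python3 tq.py;  python3 - <<'E'
from h import *
f=cam("wrist")
a=np.clip(f["frame"][150:420,140:440].astype(float)*1.8,0,255).astype(np.uint8)
cv2.imwrite("pics/w7z.png",cv2.resize(a,None,fx=2,fy=2))
E
```

```text
18.95 [569.2 122.5  89.2] [-1.3 -5.6 -3.8] [-1.096  0.107 -0.027] 12.8
psi 129.76792786962105 j6 -0.5325578536898837
lever 105.0036616475058 181.68819893538478
Tz -0.018 [-0.081  0.008  0.02 ]
```

View pics/w7z.png

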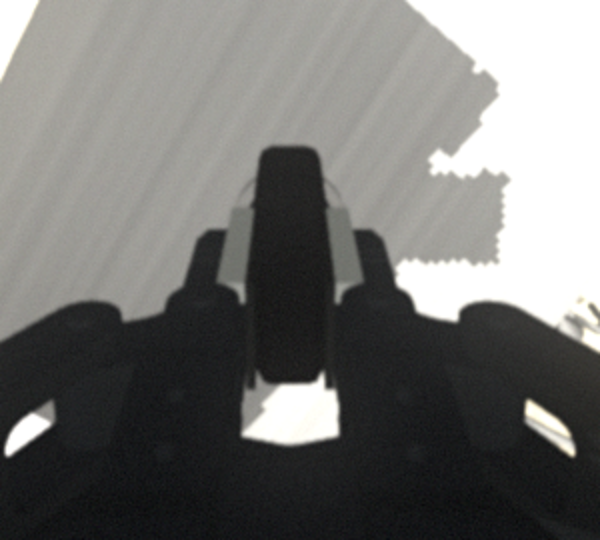

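>>> servo_tool(steps=[[[0.5,0,0,0,0],[0.5,0,0,0,0],[0.5,0,0,0,0],[0.5,0,0,-1,0],[0.5,0,0,-2.4,0],[0.5,0,0,-4,0],[0.5,0,0,-4,0]]])

```text
clock: 20.02
eef_pos: [570.6, 122.9, 192.3]
eef_rot: [0.424, 0.906, 0.002, 0.004]
ft_force: [0.2, -1.1, 0.1]
finger_gap: 42.7
```

```bash
python3 st.py;  python3 - <<'E'
from h import *
f=cam("wrist")
cv2.imwrite("pics/w8.png",np.clip(f["frame"].astype(float)*1.8,0,255).astype(np.uint8))
s=readout.get_state();x=R.from_quat(s["eef_rot"]).as_matrix()[:2,0];y=np.array([x[1],-x[0]])
d=np.array([569.0,-59.3])-s["eef_pos"][:2];print(d@x/25,d@y/25,(s["eef_pos"][2]-140)/25)
E
```

```text
20.025 [570.6 122.9 192.3] [ 0.2 -1.1  0.1] [-0.005 -0.001 -0.022] 42.7
psi 129.79533776317786 j6 -0.5331131989975936
lever 104.5245827586103 181.70855982548653
-5.578607298911985 -4.679530651843404 2.023259427628069
```

View pics/w8.png

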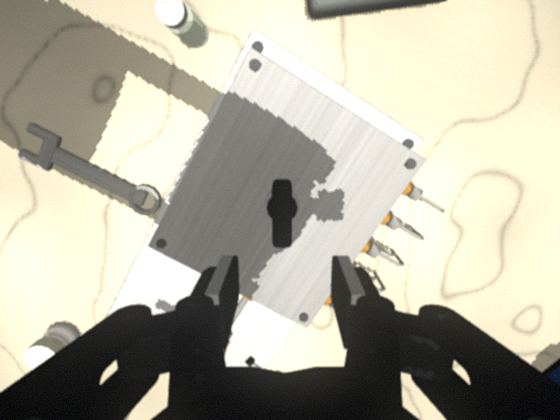

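The released knob at (283,212) is still exactly aligned with the tool at ψ=129.8°, so it sits in the click. Next is the lever.

>>> servo_tool(steps=[[[0.5,-0.6,-0.5,0,1],[0.5,-1.2,-1,0,2],[0.5,-1.8,-1.5,0,3],[0.5,-2.4,-2,0,4],[0.5,-3,-2.5,0,5],[0.5,-3.6,-3,0,6],[0.5,-4.2,-3.5,0,7],[0.5,-4.8,-4,0,8],[0.5,-5.58,-4.68,0,9],[0.5,-5.58,-4.68,0.5,10],[0.5,-5.58,-4.68,1,11],[0.5,-5.58,-4.68,1.5,12.18],[0.5,-5.58,-4.68,2.02,12.18],[0.5,-5.58,-4.68,2.02,12.18],[0.5,-5.58,-4.68,2.02,12.18]]])

```text
clock: 21.95
eef_pos: [569.4, -59.3, 140.0]
eef_rot: [0.997, 0.071, 0.003, 0.0]
ft_force: [0.7, 0.2, -0.7]
finger_gap: 42.5
```

```bash
python3 st.py;  python3 - <<'E'
from h import *
f=cam("wrist")
cv2.imwrite("pics/w9.png",np.clip(f["frame"].astype(float)*1.5,0,255).astype(np.uint8))
E
```

```text
21.95 [569.4 -59.3 140. ] [ 0.7  0.2 -0.7] [ 0.005 -0.032  0.016] 42.5
psi 8.150362900060781 j6 1.2697431219299
lever -172.30512714559353 47.260456168800566
```

View pics/w9.png

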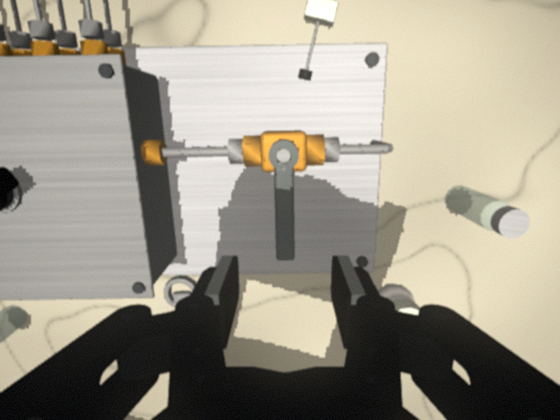

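>>> servo_tool(steps=[[[0.5,0,0,1,0],[0.5,0,0,2,0],[0.5,0,0,2.98,0],[0.5,0,0,2.98,0],[0.3,0,0,2.98,0],[0,0,0,2.98,0],[0,0,0,2.98,0],[0,0,0,2.98,0],[0,0,0,2.98,0]]], squeeze=30)

```text
clock: 23.12
eef_pos: [570.8, -59.2, 66.8]
eef_rot: [0.997, 0.071, 0.004, 0.0]
ft_force: [-0.6, 3.2, 8.8]
finger_gap: 11.2
```

```bash
python3 st.py; python3 - <<'E'
from h import *
s=readout.get_state();x=R.from_quat(s["eef_rot"]).as_matrix()[:,0]
S=np.array([616.2,-53.0]);p=s["eef_pos"][:2];X=x[:2]/np.linalg.norm(x[:2]);Y=np.array([X[1],-X[0]])
d=p-S
for k in range(1,19):
    a=np.radians(5*k);Rm=np.array([[np.cos(a),-np.sin(a)],[np.sin(a),np.cos(a)]])
    e=Rm@d-d;print(5*k,round(e@X/25,2),round(e@Y/25,2))
E
```

```text
23.125 [570.8 -59.2  66.8] [-0.6  3.2  8.8] [0.603 0.045 0.269] 11.2
psi 8.138151093884733 j6 1.2698150774573238
lever -172.22510270859837 45.84650644033449
5 0.01 0.16
10 0.03 0.32
15 0.06 0.48
20 0.11 0.63
25 0.17 0.78
30 0.24 0.92
35 0.32 1.05
40 0.42 1.18
45 0.53 1.3
50 0.65 1.41
55 0.77 1.51
60 0.91 1.59
65 1.05 1.67
70 1.2 1.73
75 1.35 1.78
80 1.5 1.82
85 1.66 1.84
90 1.82 1.85
```

>>> servo_tool(steps=[[[0,0.01,0.16,0,-0.5],[0,0.03,0.32,0,-1],[0,0.06,0.48,0,-1.5],[0,0.11,0.63,0,-2],[0,0.17,0.78,0,-2.5],[0,0.24,0.92,0,-3],[0,0.32,1.05,0,-3.5],[0,0.42,1.18,0,-4],[0,0.53,1.3,0,-4.5],[0,0.65,1.41,0,-5],[0,0.77,1.51,0,-5.5],[0,0.91,1.59,0,-6],[0,1.05,1.67,0,-6.5],[0,1.2,1.73,0,-7],[0,1.35,1.78,0,-7.5],[0,1.5,1.82,0,-8],[0,1.66,1.84,0,-8.5],[0,1.75,1.85,0,-8.8],[0,1.75,1.85,0,-8.8]]])

```text
clock: 25.5
eef_pos: [621.6, -98.4, 67.5]
eef_rot: [0.668, 0.744, 0.004, 0.004]
ft_force: [5.8, 5.1, -6.6]
finger_gap: 11.0
```

```bash
python3 st.py
```

```text
25.5 [621.6 -98.4  67.5] [ 5.8  5.1 -6.6] [ 0.981 -0.993 -0.269] 11.0
psi 96.1691569801663 j6 -0.3171906223720744
lever -83.21528874384373 45.70868481688339
```

>>> servo_tool(steps=[[[0,0,0.07,0.02,-0.2],[0,0,0.07,0.02,-0.2]]])

```text
clock: 25.75
eef_pos: [623.7, -98.1, 67.3]
eef_rot: [0.655, 0.756, 0.004, 0.004]
ft_force: [1.4, 3.7, -1.3]
finger_gap: 11.1
```

```bash
python3 st.py
```

```text
25.75 [623.7 -98.1  67.3] [ 1.4  3.7 -1.3] [ 0.537 -0.227  0.061] 11.1
psi 98.20952087584755 j6 -0.3518732431639532
lever -80.57236359441161 45.72235554370836
```

>>> servo_tool(steps=[[[0,0,0.04,0,-0.05],[0,0,0.04,0,-0.05]]])

```text
clock: 26.0
eef_pos: [624.2, -98.0, 67.2]
eef_rot: [0.651, 0.759, 0.003, 0.004]
ft_force: [-1.9, -0.3, 0.5]
finger_gap: 11.1
```

```bash
python3 st.py
```

```text
26.0 [624.2 -98.   67.2] [-1.9 -0.3  0.5] [0.187 0.49  0.094] 11.1
psi 98.71272325692881 j6 -0.3601178794496408
lever -79.86456753570643 45.72578298327147
```

>>> servo_tool(steps=[[[0,0,0.04,0,0],[0,0,0.04,0,0]]])

```text
clock: 26.25
eef_pos: [624.5, -98.0, 67.1]
eef_rot: [0.651, 0.759, 0.003, 0.003]
ft_force: [-4.8, -1.6, 1.2]
finger_gap: 11.3
```

```bash
python3 st.py
```

```text
26.25 [624.5 -98.   67.1] [-4.8 -1.6  1.2] [-0.101  1.061  0.151] 11.3
psi 98.71706587304753 j6 -0.35946249442576617
lever -79.58184571875624 45.72241609933283
```

>>> servo_tool(steps=[[[0.4,0,0,0,0],[0.4,0,0,0,0],[0.4,0,0,0,0],[0.4,0,0,-1,0],[0.4,0,0,-2.4,0],[0.4,0,0,-4.4,0],[0.4,-1,0,-6,0],[0.4,-1,0,-6,0]]])

```text
clock: 27.25
eef_pos: [629.1, -124.5, 220.8]
eef_rot: [0.652, 0.758, 0.004, 0.006]
ft_force: [0.8, 0.4, 0.5]
finger_gap: 34.1
```

```bash
python3 st.py;  python3 - <<'E'
from h import *
import pickle
f=cam("wrist");pickle.dump(f,open("pics/w10.pkl","wb"))
cv2.imwrite("pics/w10.png",np.clip(f["frame"].astype(float)*1.5,0,255).astype(np.uint8))
g=cam("scene");cv2.imwrite("pics/s9.png",cv2.resize(g["frame"][120:300,220:400],None,fx=3.3,fy=3.3,interpolation=cv2.INTER_CUBIC))
E
```

```text
27.25 [ 629.1 -124.5  220.8] [0.8 0.4 0.5] [-0.012  0.019 -0.01 ] 34.1
psi 98.65576565851283 j6 -0.39632138308638226
lever -79.73983140859899 72.63211728320307
```

View pics/w10.png

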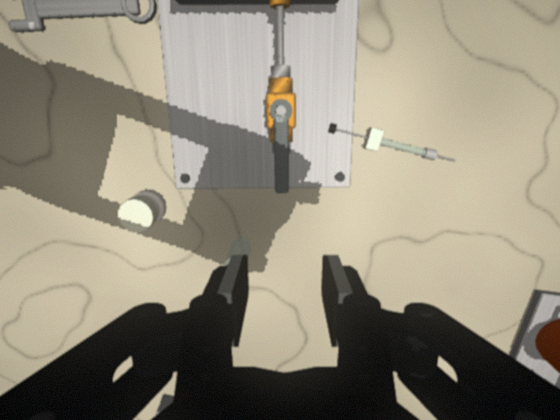

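View pics/s9.png

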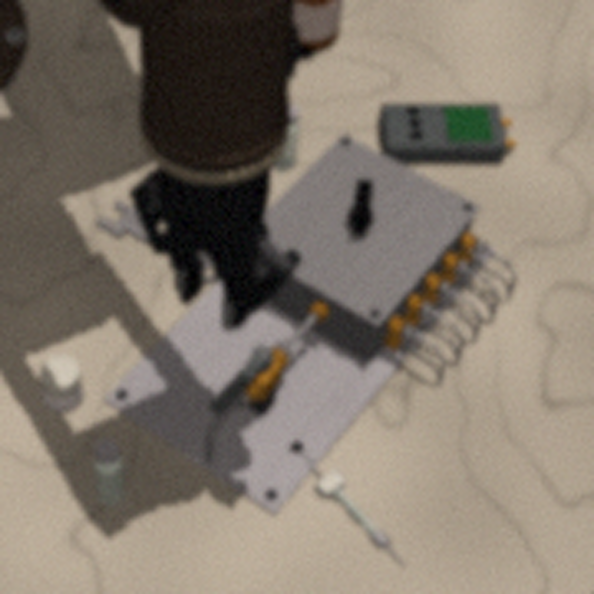

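The lever runs from (281,110) to (282,190), in line with the tube, and the bystanders are where they started.

```bash
python3 -c "
from workcell import workorder
print(workorder.sign_off())"
```

```text
the job is handed in; nothing more can be done
None
```

The station is switched to its fourth stream with the outlet open again, and I handed the job in at about 27 s of the 72 s allowed.

- **Outlet shut:** I turned the grey lever clockwise until it met its hard stop, with about 10 N against the fingers. The wrist picture showed it square across the tube.
- **Selector:** I turned it anticlockwise through two clicks. The torque then rose to about 0.29 N m roughly 9° past the first click, which was the end stop. The stop was bent about 6° by the tool angle, against the 11.5° at which it is damaged. I then turned it clockwise to three clicks from that first click and let go. The torque there was near zero, and the released knob stayed at the angle where I let go.
- **Outlet open:** I turned the lever back until the fingers met about 5 N of resistance. The last wrist picture showed it in line with the tube.

**Disagreements:**
- The away-from-stop click torque read only about 0.1 N m, not the 0.2 N m given. I took the stop from the torque continuing to rise where the other clicks fell off.
- The measured lever angle at the open stop was about 1.5° off its angle at the first grasp. I put that down to a small error in my stem position and hand slack.

At sign-off the gripper was clear at 220 mm height with near-zero forces. The bystanders I could see had not moved, but the arm hid vial A and part of the wrench in the last pictures.

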